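# Reseat the ring gauge and walk the gauge case's sticky cover shut

### The arm

A 7-joint arm with a two-finger parallel gripper is mounted at the origin on the work surface. World frame = base frame: x ahead of the robot, y to its left, z up, the work surface at z = 0. Lengths are in m, angles in degrees, forces in N, time in s.
With the tool pointing down it reaches from about 0.425 to 0.925 m from the base axis. Payload 6.8 kg.
Tool frame: the origin (TCP) lies midway between the tips of the shut fingers; the grasp point (between the pads) lies 19 mm behind it; z points along the fingers, y is the line along which they close (so a half turn about z gives the same grasp; the last joint's range is limited). The gripper opens to 85 mm and grips with 20 to 120 N. Pads are 22 mm wide; open, the fingers measure 114 mm over their backs; the gripper's body (76 mm by 85 mm) begins 54 mm behind the grasp point. The pads swing forward as they close: fully open they stand 13 mm farther back than shut.
Start: joints at [65.655, 27.33, 1.283, 89.118, -0.659, 63.558, -4.761], TCP at [0.21, -0.641, 0.231] pointing down, gripper open.
Joint ranges: [-169.35, 169.35], [-19.33, 120.38], [-80.79, 83.38], [13.8, 139.57], [-78.32, 258.32], [9.67, 109.79], [-169.56, 169.56]. Speed limits (degrees/s): [136.94, 136.94, 180, 180, 180, 180, 180].

### API

Orientations are given as [roll, pitch, yaw] about the fixed x, y, z axes, in that order (R = Rz(yaw) Ry(pitch) Rx(roll)).
In Python, from bench import readout, vision, env gives the robot as it stands.
- The arm moves only by the tool send_rows, never from a script. Its argument "motion" is one flat list of numbers, 7 for each row, row after row: the turn, a rotation vector about the world's x, y, z as a fraction of full scale, then the shift along the world's x, y, z as a fraction of full scale, then the finger opening in mm, from 0 to 85.4. A call has 1 to 5 rows; each row shifts and turns the commanded pose from where the row before left it; what a row does not reach is not made up. Full scale, the value 1, is 0.2 m for a shift and pi/2 rad for a turn. A row lasts 1/12 s, in which the tool goes at most 41.7 mm and 7.16 degrees, less where a joint would pass 70% of its speed; a pose out of reach is approached as far as the arm can. A call with a number of a shift or a turn outside -1 to 1 is refused whole. A call with a gripper value outside its range is refused whole. The fingers move at their own pace and stop on an object; "force" is the grip in N (left out, the last holds). Time passes only in rows, so rows that do not move let the fingers close. It gives the time, the measured TCP pose, the force, the opening and the grip force at its end, in the units of the state.
- readout.get_obs(): the state, without advancing time (a new reading comes with each control period).
- vision.read_camera(name): name is "scene" or "side" or "wrist"; returns (picture, depth): 384x512x3 uint8, blue, green, red; 384x512 float32, m along the optical axis (not along the pixel's ray), 0 where there is no reading.
- vision.camera_info(name): a dict with "K" (3x3 intrinsics, pixels), "k1" (the pictures are not rectified: a ray, as slopes to the right and down, at radius r is drawn at 1 + k1 r^2 times it, then the intrinsics apply), "R" (3x3) and "t" (3): a world point X has camera coordinates R X + t; the wrist camera has in their place "hand_eye" (4x4, takes a point from camera to tool coordinates, whose origin is the TCP and whose axes are the flange's). Camera axes: x right, y down, z forward; pixel columns grow to the right and rows downward; lengths in m; the calibration is good to about 2 mm. A picture is of the moment at which its call begins: read the wrist's pose just before it. camera_info takes no time and is no camera call.
- env.sign_off(): hands the job in; it is judged then, once.
The state is a dict: "time": time; "joints": joint angles; "qvel": joint speeds; "joint_torque": joint torques, N m; "eef_pos": TCP position; "orientation": TCP orientation; "wrist_force": force on the tool from outside, world axes, zero at the start; "torque": the same for the moment, N m; "grip_width": finger opening in m; "gripper_force": force on a finger pad.
Only numpy, scipy, OpenCV 4.12 (cv2) and the standard library are available. Lean on these libraries where they do the work, as an engineer would, in place of code of your own. Each camera call takes 0.05 s, during which the arm holds its last target. There are 200 camera calls.

### The job

Put the loose steel ring gauge back over the empty middle peg in the gauge case and let go of it, then close the case's sliding cover: it binds in its track as soon as it goes crooked, so ease it along by its two push lugs in turn until both ends meet the back wall, and never force it (no push over 40 N). Then seat it: press the left lug and after it the right lug firmly home, with about 20 N for a full half second each, and leave the cover tight at both ends and the other gauges, boxes and V-block where they are.

Things in the scene. Friction and masses are not known exactly. Their poses are not given: they have to be found in the camera images.
- case: Fixed wooden gauge case on the table: 240 mm deep (own x -145 to +95), 336 wide (y +-168), 61.5 high. Origin on the table; own +x points away from the robot to the back wall, the way the cover closes; +y is left. The back wall's face, the cover's stop, is at x = +81 mm. In front: a deck at z = 36 mm; behind: the sunken gauge bay.
- bay (a point): Middle of the bay floor, 12 mm above the table. The bay is an open pit, case x +6 to +81, y +-118 mm. Three steel pegs (18 mm diameter, 11 mm high) stand in it in a row at case x = +58, y = -90, 0 and +90 mm.
- shelf (a point): Top centre (61.5 mm above the table) of the fixed wooden shelf that bridges the middle of the deck: y +-70 mm, case x -145 to 0. The cover runs under it, so the cover's near edge can be reached only in the two openings |y| 70 to 138 mm, where the deck is clear.
- track (a point): Point midway between the track's two ledges, at ledge height, 40 mm above the table. The cover's ends run on ledges at both sides of the case, between a wooden guide wall (right) and an adjustable steel strip (left), with 5 to 7 mm side play in all, different each time, and under lips (|y| over 138 mm, z 54.5 to 60.5 mm).
- peg (a point): Centre of the foot of the empty middle peg, on the bay floor 12 mm above the table (peg 18 mm diameter, 11 mm high).
- cover: Grey steel cover plate, 115 mm (own x) x 300 x 12, 0.4-0.85 kg, loose in the track, 45-56 mm from home. Origin: centre of its underside (home: case x +23.5); +x closes. Drag 2-7 N when square. A push at one end swings that end 8-30 mm, then the plate binds (0.04-0.065 rad crooked) and force rises at once; a push at the other end frees it, about as hard a push as jammed it. Back wall: rigid stop.
- lug_left (a point): Middle of the near (robot-side) face of the left push lug: an upright tab 44 mm wide, 10 mm thick, on the cover's near edge 105 mm left of its middle. The near face is flush with the plate's near edge, so that the flat to push on runs from the plate's underside (24 mm below this point) to the lug's top (12 mm above this point).
- lug_right (a point): The same on the right push lug, 105 mm right of the cover's middle.
- edge_left (a point): Point on the cover's far (leading) edge at half thickness, 105 mm left of the middle; at case x = +81 mm when that end is home.
- edge_right (a point): The same, 105 mm right of the middle.
- ring: The loose ring gauge: plain steel ring, 36 mm outside diameter, 25 mm bore, 18 mm high, lying flat on the table to the left of the case; it is the only ring on the table. Origin: centre of its underside.
- seated_left: Smaller steel ring gauge (32 mm outside diameter, 14 mm high) already on the left peg; leave it.
- seated_right: Steel ring gauge (34 mm outside diameter, 16 mm high) already on the right peg; leave it.
- shelf_box: Small black box, 55 x 85 x 22 mm, lying on the fixed shelf of the case; leave it. Origin: centre of its underside.
- vblock: Dark steel V-block, 45 x 36 x 32 mm, on the table near the ring; leave it. Origin: centre of its underside.
- small_box: Small brown wooden gauge box, 60 x 42 x 24 mm, on the table near the ring; leave it. Origin: centre of its underside.

How it is judged:
By the outcome, as a careful person would: the job done as asked, in the order asked, and still so for the second after the job is handed in, with the robot touching nothing.
It also fails if it takes over 72 s, if anything falls off the work surface, if the arm or the gripper's body presses on something with over 40 N, if the wrist force passes 120 N, or if a joint passes its speed limit or range.

## Working session

There is one attempt and no reset: what is moved stays moved. The work goes in short steps, Python scripts to look and compute and a tool call to move; the robot and the scene stay as the last step left them, time stands still between calls to the robot, and variables do not carry over. Pictures are saved under pics/ and viewed, at most 10 in all, crops included, and the job is handed in when it is done.

Besides the shell and the picture viewer there is one more tool, called after ">>>" as name(argument=value, ...) on one line, values as JSON. send_rows: Moves the arm, as the interface text tells. Shift numbers are shares of 0.2 m and turn numbers shares of pi/2 rad, none past 1 either way. Its arguments: {"type":"object","properties":{"motion":{"type":"array"},"force":{"type":"number"}},"required":["motion"]}

```bash
ls; mkdir -p pics; cat > h.py <<'E'
import numpy as np, cv2
from bench import readout, vision, env
from scipy.spatial.transform import Rotation as Ro
def cam(n):
    o=readout.get_obs(); p,d=vision.read_camera(n); i=vision.camera_info(n)
    K=np.array(i['K']);
    if 'hand_eye' in i:
        T=np.eye(4);T[:3,:3]=Ro.from_euler('xyz',o['orientation'],degrees=True).as_matrix();T[:3,3]=o['eef_pos']
        M=T@np.array(i['hand_eye'])
    else:
        M=np.eye(4);R=np.array(i['R']);M[:3,:3]=R.T;M[:3,3]=-R.T@np.array(i['t'])
    return p,d,K,i['k1'],M
def ray(K,k1,u,v):
    return cv2.undistortPoints(np.array([[[u,v]]],float),K,np.array([k1,0,0,0,0.]))[0,0]
def onz(c,u,v,z):
    p,d,K,k1,M=c; r=M[:3,:3]@np.append(ray(K,k1,u,v),1); return M[:3,3]+r*(z-M[2,3])/r[2]
def cloud(c):
    p,d,K,k1,M=c; h,w=d.shape; uv=np.stack(np.meshgrid(np.arange(w),np.arange(h)),-1).reshape(-1,1,2).astype(float)
    n=cv2.undistortPoints(uv,K,np.array([k1,0,0,0,0.]))[:,0]
    P=np.c_[n,np.ones(len(n))]*d.reshape(-1,1); W=P@M[:3,:3].T+M[:3,3]; W[d.ravel()==0]=np.nan
    return W.reshape(h,w,3)
def pix(c,X):
    p,d,K,k1,M=c; q=M[:3,:3].T@(np.array(X)-M[:3,3]); n=q[:2]/q[2]; n=n*(1+k1*n@n); return K[:2,:2]@n+K[:2,2]
E
python3 - <<'E'
from h import *
print(readout.get_obs())
cs={}
for n in('scene','side'):
    c=cam(n); np.savez(f'{n}.npz',p=c[0],d=c[1],K=c[2],k1=c[3],M=c[4]); cv2.imwrite(f'pics/{n}.png',cv2.resize(c[0],(800,600),interpolation=cv2.INTER_CUBIC)); print(n,c[2],c[3],c[4])
E
```

```text
pics
{'time': 0.0, 'joints': array([65.65560588, 27.37760266,  1.28091466, 89.17966861, -0.65663622,
       63.55929179, -4.76143794]), 'qvel': array([-0.05116864, -0.02527137,  0.06054392, -0.05630884, -0.00742968,
        0.03960137,  0.02055799]), 'joint_torque': array([-7.56933168e-04, -5.96438742e+01,  1.60780393e+00, -2.81191939e+01,
        1.24926565e-02,  9.35811287e-03, -3.12930081e-05]), 'eef_pos': array([ 0.21004626, -0.64084092,  0.23029492]), 'orientation': array([-1.79891307e+02,  1.06642232e-02,  1.81519668e+01]), 'wrist_force': array([ 0.24774359, -0.6008365 ,  0.37521821]), 'torque': array([-0.02768304, -0.0277124 , -0.06896419]), 'gripper_force': 0.0, 'grip_width': 0.0854772153286812}
scene [[426.41969306   0.         251.70722966]
 [  0.         426.41969306 192.38943725]
 [  0.           0.           1.        ]] 0.009598901957887835 [[ 0.62568771  0.65716733 -0.42029274  0.91967662]
 [ 0.77997891 -0.53543845  0.32394222 -0.19412467]
 [-0.01215665 -0.53050614 -0.84759392  0.81977501]
 [ 0.          0.          0.          1.        ]]
side [[370.60722502   0.         258.6158127 ]
 [  0.         370.60722502 193.31644916]
 [  0.           0.           1.        ]] -0.11437597457616658 [[ 0.89114116 -0.20498908  0.40478008  0.25064932]
 [-0.45311101 -0.44850268  0.77041272 -0.50074599]
 [ 0.02361876 -0.8699568  -0.492562    0.45921321]
 [ 0.          0.          0.          1.        ]]
```

```bash
sleep 4; ls pics
```

```text
scene.png
side.png
```

View pics/scene.png

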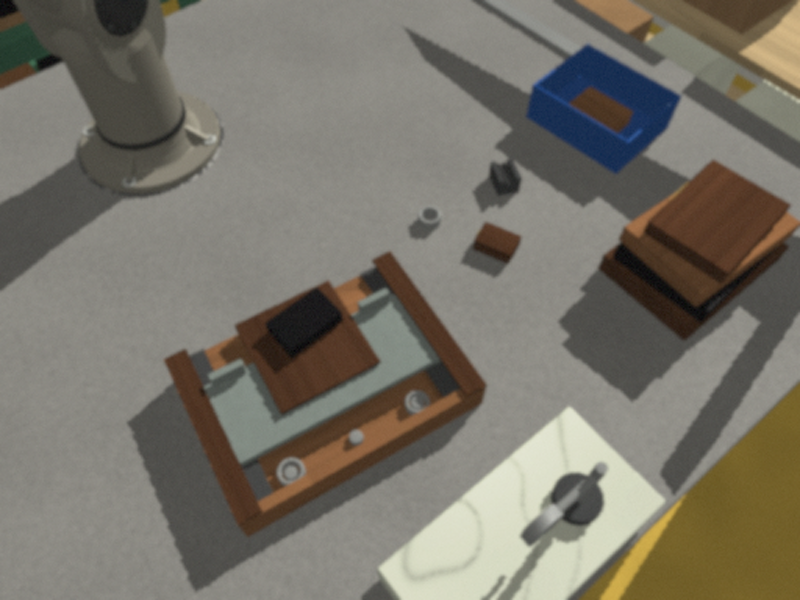

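View pics/side.png

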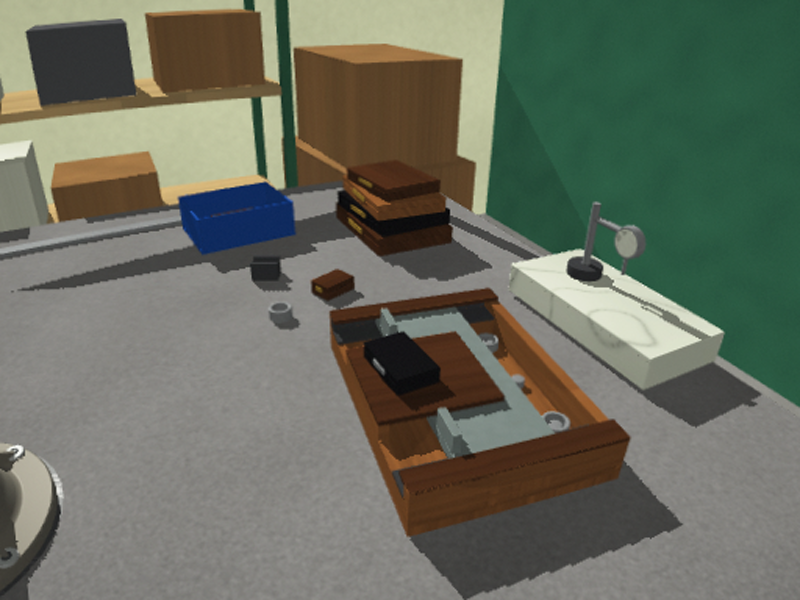

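The scene picture shows the ring at (430,215), the V-block at (505,177), the small box at (497,242) and the case from (180,355) to (485,390). The middle peg is at (355,437), and the cover is open with its lugs at (225,375) and (374,300). Next I measure.

```bash
python3 - <<'E'
from h import *
s=.64
for n in('scene','side'):
    f=np.load(n+'.npz'); c=(f['p'],f['d'],f['K'],float(f['k1']),f['M']); W=cloud(c)
    ring=(430,215) if n=='scene' else (281,310)
    print(n,'ring top z18',onz(c,ring[0]*s,(ring[1]-3)*s,.018).round(4))
    peg=(355,435) if n=='scene' else (517,381)
    print('peg',onz(c,peg[0]*s,peg[1]*s,.023).round(4))
    m=(abs(W[...,2]-.061)<.005)
    ref=onz(c,355*s,385*s,.06) if n=='scene' else onz(c,480*s,390*s,.06)
    m&=(np.hypot(W[...,0]-ref[0],W[...,1]-ref[1])<.24)
    P=W[m][:,:2].astype(np.float32); r=cv2.minAreaRect(P); print(len(P),r,cv2.boxPoints(r).round(4).tolist())
    for nm,q in (dict(vb=(505,175),sb=(497,240),bb=(304,322),ringd=(430,215)) if n=='scene' else dict(vb=(265,268),sb=(333,283),bb=(402,360),ringd=(281,310))).items():
        print(nm,W[int(q[1]*s),int(q[0]*s)].round(3))
    b=np.isfinite(W[...,0])
c=None
E
```

```text
scene ring top z18 [0.4318 0.2575 0.018 ]
peg [ 0.6493 -0.0511  0.023 ]
10344 ((0.6483950018882751, -0.03365892171859741), (0.3703390061855316, 0.39864054322242737), 81.57252502441406) [[0.42410001158714294, -0.1876000016927719], [0.8184000253677368, -0.2460000067949295], [0.8726999759674072, 0.12030000239610672], [0.47839999198913574, 0.17870000004768372]]
vb [0.452 0.397 0.022]
sb [0.538 0.298 0.024]
bb [ 0.506 -0.022  0.082]
ringd [0.425 0.263 0.003]
side ring top z18 [0.4364 0.2535 0.018 ]
peg [ 0.6468 -0.0555  0.023 ]
6439 ((0.6298202872276306, -0.04718637466430664), (0.3388155698776245, 0.36487337946891785), 81.572998046875) [[0.4244999885559082, -0.18799999356269836], [0.7854999899864197, -0.24150000512599945], [0.835099995136261, 0.09369999915361404], [0.4742000102996826, 0.14710000157356262]]
vb [0.446 0.385 0.025]
sb [0.532 0.284 0.024]
bb [ 0.497 -0.029  0.084]
ringd [0.438 0.269 0.005]
```

>>> send_rows(motion=[0,0,-0.06,0.0875,0.1475,0.0425,85,0,0,-0.06,0.0875,0.1475,0.0425,85,0,0,-0.06,0.0875,0.1475,0.0425,85,0,0,-0.06,0.0875,0.1475,0.0425,85,0,0,-0.06,0.0875,0.1475,0.0425,85])

```text
time: 0.52
eef_pos: [0.2982, -0.4922, 0.2737]
orientation: [-180.0, 0.0, -9.1]
wrist_force: [-0.2, -0.1, 0.5]
grip_width: 0.0852
gripper_force: 0.0
```

>>> send_rows(motion=[0,0,0,0.0875,0.1475,0.0425,85,0,0,0,0.0875,0.1475,0.0425,85,0,0,0,0.0875,0.1475,0.0425,85,0,0,0,0.0875,0.1475,0.0425,85,0,0,0,0.0875,0.1475,0.0425,85])

```text
time: 0.93
eef_pos: [0.3856, -0.3447, 0.3165]
orientation: [-180.0, 0.0, -8.8]
wrist_force: [0.7, -1.5, -0.4]
grip_width: 0.085
gripper_force: 0.0
```

>>> send_rows(motion=[0,0,0,0.0875,0.1475,0.0425,85,0,0,0,0.0875,0.1475,0.0425,85,0,0,0,0.0875,0.1475,0.0425,85,0,0,0,0.0875,0.1475,0.0425,85,0,0,0,0.0875,0.1475,0.0425,85])

```text
time: 1.35
eef_pos: [0.473, -0.1973, 0.359]
orientation: [180.0, 0.0, -8.9]
wrist_force: [1.4, 0.4, 0.8]
grip_width: 0.0849
gripper_force: 0.0
```

>>> send_rows(motion=[0,0,0,0.0875,0.1475,0.0425,85,0,0,0,0.0875,0.1475,0.0425,85,0,0,0,0.0875,0.1475,0.0425,85,0,0,0,0.0875,0.1475,0.0425,85,0,0,0,0.0875,0.1475,0.0425,85])

```text
time: 1.77
eef_pos: [0.5606, -0.0499, 0.4014]
orientation: [180.0, 0.0, -8.9]
wrist_force: [0.0, -0.5, -0.2]
grip_width: 0.0851
gripper_force: 0.0
```

>>> send_rows(motion=[0,0,0,0,0,0,85,0,0,0,0,0,0,85,0,0,0,0,0,0,85])

```text
time: 2.02
eef_pos: [0.5599, -0.052, 0.4007]
orientation: [180.0, 0.1, -8.9]
wrist_force: [-0.5, -0.6, -0.4]
grip_width: 0.0849
gripper_force: 0.0
```

```bash
python3 - <<'E'
from h import *
o=readout.get_obs(); print(o['eef_pos'],o['orientation'],o['joints'],vision.camera_info('wrist'))
c=cam('wrist'); np.savez('w1.npz',p=c[0],d=c[1],K=c[2],k1=c[3],M=c[4]); cv2.imwrite('pics/w1.png',cv2.resize(c[0],(800,600),interpolation=cv2.INTER_CUBIC))
E
```

```text
[ 0.55991581 -0.05196539  0.40066251] [ 1.79959537e+02  6.74340200e-02 -8.85958976e+00] [  13.27908985   11.21365074  -17.12425029   90.15350213    3.36718596
   79.21106122 -103.03172335] {'K': array([[317.58516896,   0.        , 259.84071825],
       [  0.        , 317.58516896, 185.45591518],
       [  0.        ,   0.        ,   1.        ]]), 'k1': -0.06878619615691824, 'hand_eye': array([[-8.87619017e-04, -9.59497887e-01, -2.81714424e-01,
         7.18049456e-02],
       [ 9.99999444e-01, -6.91162275e-04, -7.96728041e-04,
        -5.15988264e-04],
       [ 5.69748490e-04, -2.81714974e-01,  9.59497967e-01,
        -1.41055182e-01],
       [ 0.00000000e+00,  0.00000000e+00,  0.00000000e+00,
         1.00000000e+00]])}
```

View pics/w1.png

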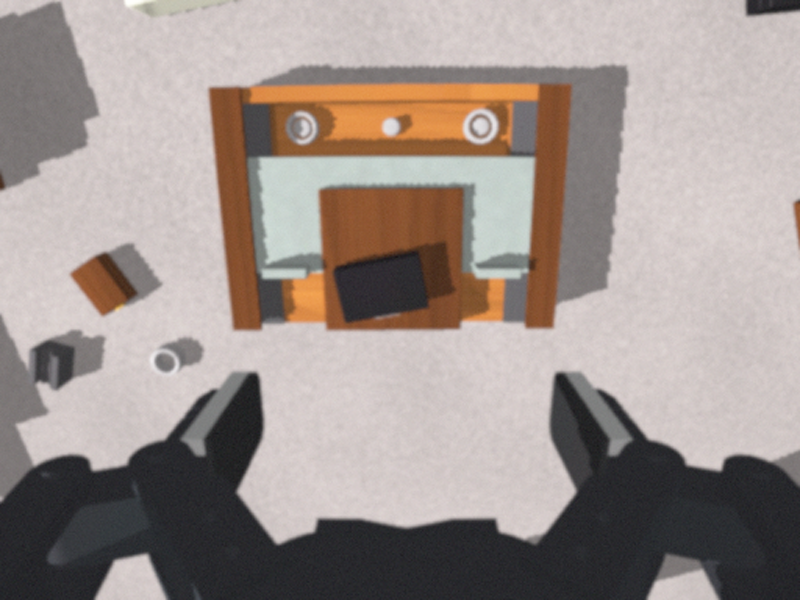

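The wrist picture shows the whole case. Its corners are (210,89), (571,85), (553,328) and (234,329). The peg is at (390,126), the ring at (166,359), the lugs at (285,272) and (500,272), the V-block at (53,360) and the small box at (103,283).

```bash
python3 - <<'E'
from h import *
s=.64
f=np.load('w1.npz'); c=(f['p'],f['d'],f['K'],float(f['k1']),f['M']); W=cloud(c)
g=lambda u,v,z:onz(c,u*s,v*s,z)
C=[g(210,89,.0615),g(571,85,.0615),g(553,328,.0615),g(234,329,.0615)]
bl,br,fr,fl=[x[:2] for x in C]
print('corners',np.array(C).round(4).tolist(),'W',np.linalg.norm(bl-br),np.linalg.norm(fl-fr),'D',np.linalg.norm(bl-fl),np.linalg.norm(br-fr))
y=(bl-br)+(fl-fr); yaw=np.degrees(np.arctan2(-y[0],y[1])); xx=(bl-fl)+(br-fr); print('yaw',yaw,np.degrees(np.arctan2(xx[1],xx[0])))
cen=np.mean([bl,br,fr,fl],0); 
a=np.radians((yaw)); X=np.array([np.cos(a),np.sin(a)]);Y=np.array([-X[1],X[0]])
O=cen+X*.025; print('origin',O)
def cs(p): d=np.array(p[:2])-O; return np.array([d@X,d@Y]).round(4)
for n,u,v,z in [('peg',390,125,.023),('segL',302,127,.026),('segR',481,125,.028),('edgeL',275,157,.052),('edgeR',525,157,.052),('lugLtop',285,268,.076),('lugRtop',498,268,.076),('ring',166,359,.018),('vb',53,345,.032),('sb',97,278,.024),('box',380,280,.0835)]:
    p=g(u,v,z); print(n,p.round(4),cs(p),'depthz',W[int(v*s),int(u*s),2].round(4))
print('pred peg',O+X*.058)
# ring from depth
m=(abs(W[...,2]-.017)<.006)&(np.hypot(W[...,0]-.434,W[...,1]-.255)<.04)
P=W[m];print('ring depth',len(P),P.mean(0))
p=cv2.resize(c[0],None,fx=6,fy=6,interpolation=cv2.INTER_CUBIC)
r=[]
a1=p[1230:1530,480:780]; a2=p[360:660,1350:1650]
a3=p[960:1110,900:1500]
cv2.imwrite('pics/w1c.png',np.vstack([np.hstack([a1,a2]),a3,p[960:1110,1500:2100]]))
E
```

```text
corners [[0.7095, 0.1078, 0.0615], [0.661, -0.2201, 0.0615], [0.4267, -0.1851, 0.0615], [0.4769, 0.1431, 0.0615]] W 0.3314623833303721 0.3320264392479874 D 0.2352274774750581 0.23693418579713
yaw -8.557119719756605 -8.578142353156396
origin [ 0.59321989 -0.04230249]
peg [ 0.6521 -0.0496  0.023 ] [0.0593 0.0015] depthz 0.0221
segL [0.6642 0.0373 0.026 ] [0.0583 0.0893] depthz 0.0223
segR [ 0.6382 -0.1389  0.028 ] [ 0.0589 -0.0888] depthz 0.0218
edgeL [0.6396 0.0638 0.052 ] [0.0301 0.1118] depthz 0.0203
edgeR [ 0.6022 -0.1738  0.052 ] [ 0.0285 -0.1287] depthz 0.0391
lugLtop [0.5354 0.0713 0.076 ] [-0.0741  0.1037] depthz 0.0705
lugRtop [ 0.5034 -0.1326  0.076 ] [-0.0754 -0.1027] depthz 0.068
ring [0.4387 0.2517 0.018 ] [-0.1966  0.2678] depthz -0.002
vb [0.4801 0.3731 0.032 ] [-0.1737  0.394 ] depthz 0.0042
sb [0.547  0.2982 0.024 ] [-0.0964  0.3298] depthz 0.0229
box [ 0.5111 -0.0185  0.0835] [-0.0847  0.0113] depthz 0.0831
pred peg [ 0.65057423 -0.05093261]
ring depth 175 [0.43587766 0.25389712 0.01550153]
```

View pics/w1c.png

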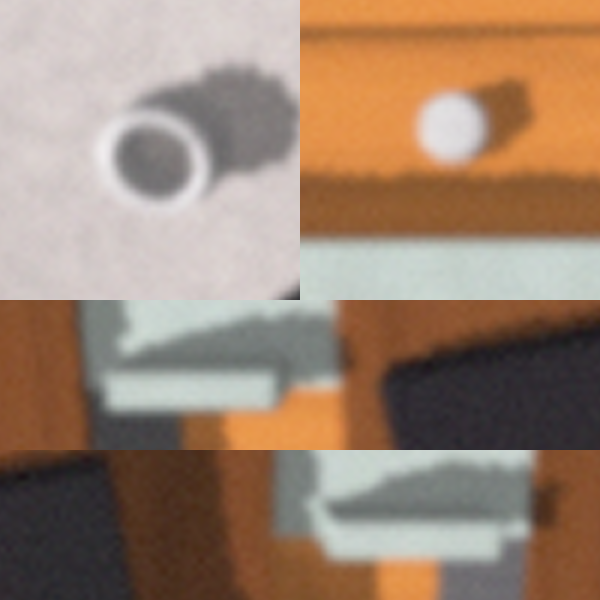

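>>> send_rows(motion=[0,0,0.003,-0.041,0.102,-0.0833,85,0,0,0,-0.041,0.102,-0.0833,85,0,0,0,-0.041,0.102,-0.0833,85,0,0,0,-0.041,0.102,-0.0833,85,0,0,0,-0.041,0.102,-0.0833,85])

```text
time: 2.48
eef_pos: [0.5183, 0.0495, 0.317]
orientation: [180.0, 0.0, -8.8]
wrist_force: [0.6, 0.0, -0.1]
grip_width: 0.0848
gripper_force: 0.0
```

>>> send_rows(motion=[0,0,0,-0.041,0.102,-0.0833,85,0,0,0,-0.041,0.102,-0.0833,85,0,0,0,-0.041,0.102,-0.0833,85,0,0,0,-0.041,0.102,-0.0833,85,0,0,0,-0.041,0.102,-0.0833,85])

```text
time: 2.9
eef_pos: [0.4778, 0.1515, 0.2338]
orientation: [179.9, -0.0, -8.8]
wrist_force: [0.5, 0.2, -1.2]
grip_width: 0.0849
gripper_force: 0.0
```

>>> send_rows(motion=[0,0,0,-0.041,0.102,-0.0833,85,0,0,0,-0.041,0.102,-0.0833,85,0,0,0,-0.041,0.102,-0.0833,85,0,0,0,-0.041,0.102,-0.0833,85,0,0,0,-0.041,0.102,-0.0833,85])

```text
time: 3.32
eef_pos: [0.4373, 0.2535, 0.1505]
orientation: [179.9, -0.0, -8.8]
wrist_force: [0.5, 0.2, -0.4]
grip_width: 0.0848
gripper_force: 0.0
```

>>> send_rows(motion=[0,0,0,0,0,0,85,0,0,0,0,0,0,85,0,0,0,0,0,0,85])

```text
time: 3.57
eef_pos: [0.438, 0.253, 0.1515]
orientation: [179.9, -0.0, -8.7]
wrist_force: [0.5, -0.2, -0.4]
grip_width: 0.085
gripper_force: 0.0
```

```bash
python3 - <<'E'
from h import *
o=readout.get_obs(); print(o['eef_pos'],o['orientation'])
c=cam('wrist'); np.savez('w2.npz',p=c[0],d=c[1],K=c[2],k1=c[3],M=c[4]); cv2.imwrite('pics/w2.png',cv2.resize(c[0],(800,600),interpolation=cv2.INTER_CUBIC))
s=.64
f=np.load('w1.npz'); w1=(f['p'],f['d'],f['K'],float(f['k1']),f['M'])
print('ring w1',onz(w1,105.1,231.2,.018),'peg',onz(w1,249.9,80.8,.023))
W=cloud(c); m=(W[...,2]>.012)&(W[...,2]<.024)&(np.hypot(W[...,0]-.437,W[...,1]-.254)<.03)
v,u=np.nonzero(m); P=W[m]
if len(P): print(len(P),P.mean(0),cv2.minEnclosingCircle(P[:,:2].astype(np.float32)))
E
```

```text
[0.43798315 0.25296586 0.15151287] [ 1.79944496e+02 -2.22467858e-02 -8.69403416e+00]
ring w1 [0.43620505 0.25473366 0.018     ] peg [ 0.65087391 -0.04988577  0.023     ]
647 [0.43506379 0.25574952 0.01591401] ((0.4344891309738159, 0.2557712197303772), 0.017994709312915802)
```

View pics/w2.png

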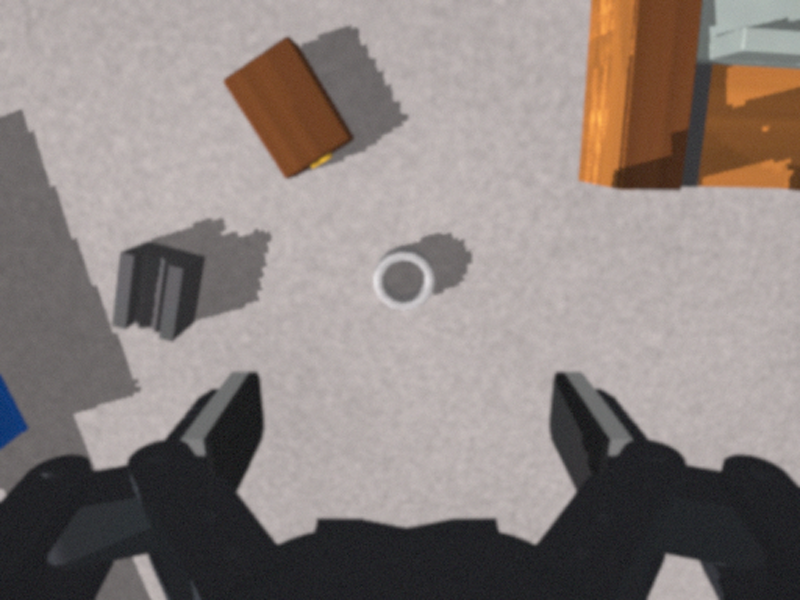

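The ring is at (403,280), with the V-block at (158,290) and the small box at (288,107), both clear of the fingers.

```bash
python3 - <<'E'
from h import *
f=np.load('w2.npz'); c=(f['p'],f['d'],f['K'],float(f['k1']),f['M'])
print(onz(c,403.3*.64-.2,280.5*.64-.2,.017), pix(c,[.4345,.2558,.018])/.64)
E
```

```text
[0.43507483 0.25578046 0.017     ] [403.09835088 281.60569982]
```

>>> send_rows(motion=[0,0,0,-0.0155,0.014,-0.1485,85,0,0,0,0,0,-0.1485,85,0,0,0,0,0,-0.1485,85,0,0,0,0,0,-0.1485,85,0,0,0,0,0,-0.1485,85])

```text
time: 4.03
eef_pos: [0.4359, 0.256, 0.0025]
orientation: [-180.0, -0.1, -8.8]
wrist_force: [0.1, 0.7, 0.1]
grip_width: 0.0848
gripper_force: 0.0
```

>>> send_rows(motion=[0,0,0,0,0,0,60,0,0,0,0,0,0,45,0,0,0,0,0,0,25,0,0,0,0,0,0,25,0,0,0,0,0,0,25], force=40)

```text
time: 4.45
eef_pos: [0.4358, 0.2578, 0.0053]
orientation: [-179.9, -0.2, -8.6]
wrist_force: [0.7, -2.4, 6.6]
grip_width: 0.0344
gripper_force: 39.1
```

>>> send_rows(motion=[0,0,0,0,0,0,25,0,0,0,0,0,0,25,0,0,0,0,0,0,25,0,0,0,0,0,0,25,0,0,0,0,0,0,25], force=40)

```text
time: 4.87
eef_pos: [0.4359, 0.2579, 0.0053]
orientation: [-179.9, -0.2, -8.6]
wrist_force: [-0.3, -1.6, 6.8]
grip_width: 0.0344
gripper_force: 39.1
```

>>> send_rows(motion=[0,0,0,0,0,0.05,25,0,0,0,0,0,0.15,25,0,0,0,0,0,0.2,25,0,0,0,0,0,0.2,25,0,0,0,0,0,0.15,25])

```text
time: 5.28
eef_pos: [0.4347, 0.2581, 0.1576]
orientation: [-179.8, -0.2, -8.6]
wrist_force: [1.0, -0.0, -1.5]
grip_width: 0.0346
gripper_force: 40.2
```

>>> send_rows(motion=[0,0,0,0,0,0,25,0,0,0,0,0,0,25,0,0,0,0,0,0,25])

```text
time: 5.53
eef_pos: [0.434, 0.2569, 0.1535]
orientation: [-180.0, -0.1, -8.6]
wrist_force: [-0.1, -0.5, -0.8]
grip_width: 0.034
gripper_force: 40.2
```

```bash
python3 - <<'E'
from h import *
o=readout.get_obs(); print(o['eef_pos'],o['orientation'],o['wrist_force'])
c=cam('wrist'); np.savez('w3.npz',p=c[0],d=c[1],K=c[2],k1=c[3],M=c[4]); p=c[0][190:310,180:340];cv2.imwrite('pics/w3.png',cv2.resize(p,None,fx=5,fy=5,interpolation=cv2.INTER_CUBIC))
c2=(c[0],c[1],c[2],c[3],np.array(vision.camera_info('wrist')['hand_eye']))
for X in ([0,0,0],[.0,0,.003],[0,0,-.019]): print(X,(pix(c2,X)-[180,190]+.4)*5)
W=cloud(c2); m=(abs(W[...,0])<.025)&(abs(W[...,1])<.022)&(W[...,2]>-.04)&(W[...,2]<.02)
print(len(W[m])); P=W[m]; print(np.percentile(P,[2,50,98],axis=0))
E
```

```text
[0.43403692 0.25689873 0.15349237] [-1.79999432e+02 -5.32373841e-02 -8.59528645e+00] [-0.11161018 -0.45140905 -0.77870258]
[0, 0, 0] [407.92436707 276.20556697]
[0.0, 0, 0.003] [407.82071364 262.42464874]
[0, 0, -0.019] [408.67793596 376.58673599]
6193
[[-0.01580388 -0.02076242 -0.03759007]
 [ 0.00454322 -0.00010302 -0.01081784]
 [ 0.01600467  0.02063124  0.00469018]]
```

View pics/w3.png

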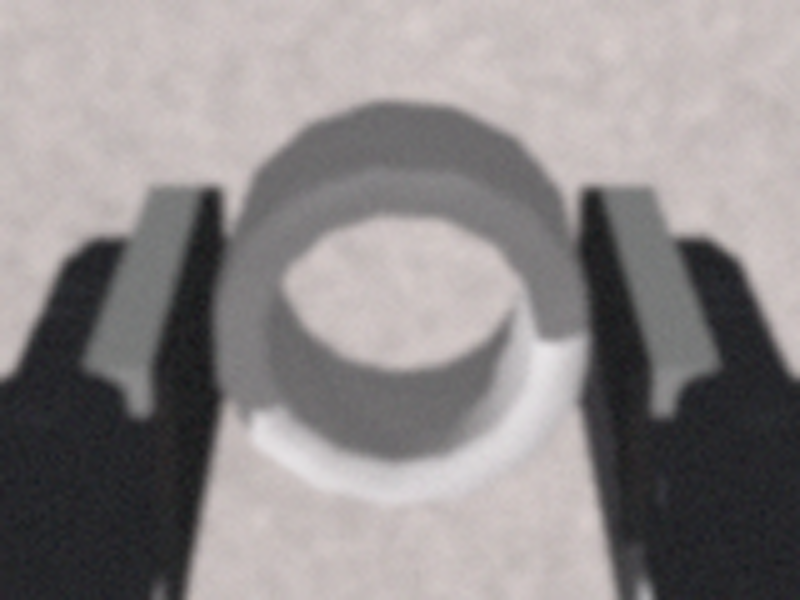

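The ring is held level: its top ring centre is at crop (402,337), with the bore clear.

```bash
python3 - <<'E'
from h import *
f=np.load('w3.npz'); H=np.array(vision.camera_info('wrist')['hand_eye']); c=(f['p'],f['d'],f['K'],float(f['k1']),H)
print('ring top ctr tool',onz(c,260.0,257.0,-.0127))
W=cloud(c); m=(abs(W[...,2]+.0127)<.0025)&(np.hypot(W[...,0],W[...,1])<.023)&(abs(W[...,1])<.0165)
P=W[m]; r=np.hypot(*(P[:,:2]).T); print(len(P),np.median(P[:,2]))
from scipy.optimize import least_squares
# edges: bore boundary: mid radius fit
print(least_squares(lambda a: np.hypot(P[:,0]-a[0],P[:,1]-a[1])-.01525,[0,0],loss='soft_l1',f_scale=.002).x)
R=Ro.from_euler('xyz',[180,0,-8.6],degrees=True).as_matrix(); print(R.round(3))
E
```

```text
ring top ctr tool [ 0.00036128 -0.00058041 -0.0127    ]
1623 -0.010911294130788451
[-0.00098881 -0.00044001]
[[ 0.989 -0.15  -0.   ]
 [-0.15  -0.989 -0.   ]
 [ 0.     0.    -1.   ]]
```

>>> send_rows(motion=[0,0,0,0.108,-0.154,0,25,0,0,0,0.108,-0.154,0,25,0,0,0,0.108,-0.154,0,25,0,0,0,0.108,-0.154,0,25,0,0,0,0.108,-0.154,0,25])

```text
time: 6.0
eef_pos: [0.5418, 0.1016, 0.1514]
orientation: [179.9, 0.2, -8.5]
wrist_force: [0.5, 0.5, -1.6]
grip_width: 0.0345
gripper_force: 40.2
```

>>> send_rows(motion=[0,0,0,0.108,-0.154,0,25,0,0,0,0.108,-0.154,0,25,0,0,0,0.108,-0.154,0,25,0,0,0,0.108,-0.154,0,25,0,0,0,0.108,-0.154,0,25])

```text
time: 6.42
eef_pos: [0.6498, -0.0523, 0.1509]
orientation: [180.0, 0.2, -8.6]
wrist_force: [0.6, 0.7, -1.0]
grip_width: 0.0342
gripper_force: 40.2
```

>>> send_rows(motion=[0,0,0,0,0,0,25,0,0,0,0,0,0,25,0,0,0,0,0,0,25,0,0,0,0,0,0,25])

```text
time: 6.75
eef_pos: [0.649, -0.0488, 0.1518]
orientation: [-180.0, 0.1, -8.4]
wrist_force: [0.4, 0.7, -2.0]
grip_width: 0.0347
gripper_force: 40.2
```

```bash
python3 - <<'E'
from h import *
o=readout.get_obs(); print(o['eef_pos'],o['orientation'],o['grip_width'])
c=cam('wrist'); np.savez('w4.npz',p=c[0],d=c[1],K=c[2],k1=c[3],M=c[4]); cv2.imwrite('pics/w4.png',cv2.resize(c[0],(800,600),interpolation=cv2.INTER_CUBIC))
W=cloud(c); m=(abs(W[...,2]-.022)<.005)&(np.hypot(W[...,0]-.6507,W[...,1]+.0505)<.02)
P=W[m]
if len(P): print(len(P),P.mean(0),cv2.minEnclosingCircle(P[:,:2].astype(np.float32)))
E
```

```text
[ 0.64903598 -0.0487787   0.15183944] [-1.79964720e+02  1.39598415e-01 -8.44521655e+00] 0.034732902405204595
306 [ 0.65168222 -0.04974298  0.02108195] ((0.6511552929878235, -0.049474962055683136), 0.008922717534005642)
```

View pics/w4.png

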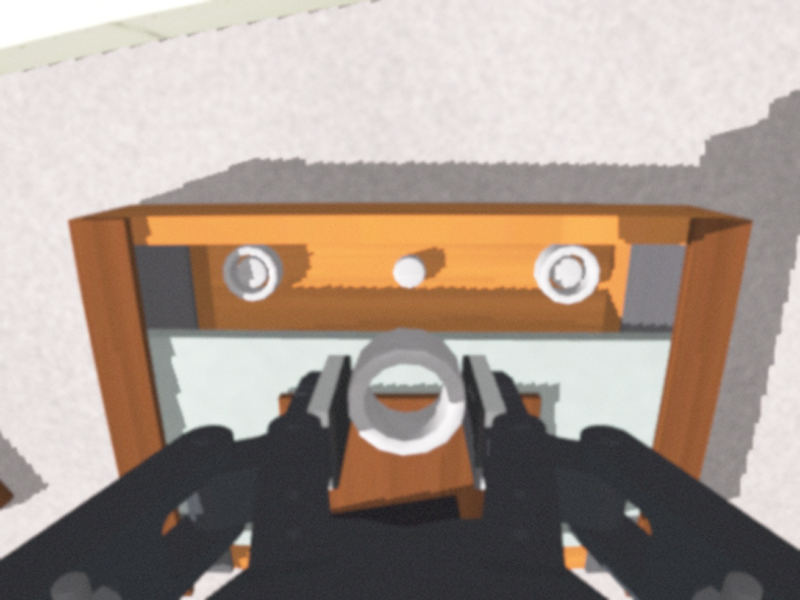

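The peg is at (409,271), just ahead of the held ring. The two seated rings are at (252,271) and (567,272). I'll apply a small correction, then descend.

>>> send_rows(motion=[0,0,0,0.0125,-0.007,-0.1,25,0,0,0,0,0,-0.14,25,0,0,0,0,0,-0.14,25,0,0,0,0,0,-0.1,25,0,0,0,0,0,-0.05,25])

```text
time: 7.22
eef_pos: [0.6503, -0.0506, 0.044]
orientation: [180.0, 0.3, -8.5]
wrist_force: [-0.4, 0.2, -0.7]
grip_width: 0.0345
gripper_force: 40.2
```

>>> send_rows(motion=[0,0,0,0,0,-0.02,25,0,0,0,0,0,-0.02,25,0,0,0,0,0,-0.02,25,0,0,0,0,0,-0.02,25,0,0,0,0,0,0,25])

```text
time: 7.63
eef_pos: [0.6529, -0.052, 0.0311]
orientation: [180.0, -0.0, -8.6]
wrist_force: [0.3, 0.6, -1.4]
grip_width: 0.0342
gripper_force: 40.2
```

>>> send_rows(motion=[0,0,0,0,0,-0.015,25,0,0,0,0,0,-0.015,25,0,0,0,0,0,0,25])

```text
time: 7.88
eef_pos: [0.6525, -0.0521, 0.0246]
orientation: [180.0, 0.0, -8.6]
wrist_force: [0.4, 1.0, -1.3]
grip_width: 0.0343
gripper_force: 40.2
```

>>> send_rows(motion=[0,0,0,0,0,-0.01,25,0,0,0,0,0,-0.01,25,0,0,0,0,0,0,25])

```text
time: 8.13
eef_pos: [0.6524, -0.052, 0.0205]
orientation: [180.0, 0.0, -8.6]
wrist_force: [-0.7, -0.2, -1.0]
grip_width: 0.0346
gripper_force: 40.2
```

```bash
python3 - <<'E'
from h import *
o=readout.get_obs(); print(o['eef_pos'],o['wrist_force'])
c=cam('wrist'); p=c[0][170:320,160:360];cv2.imwrite('pics/w5.png',cv2.resize(p,None,fx=4,fy=4,interpolation=cv2.INTER_CUBIC))
E
```

```text
[ 0.65240586 -0.05204385  0.02046978] [-0.69621337 -0.21091864 -0.97924656]
```

View pics/w5.png

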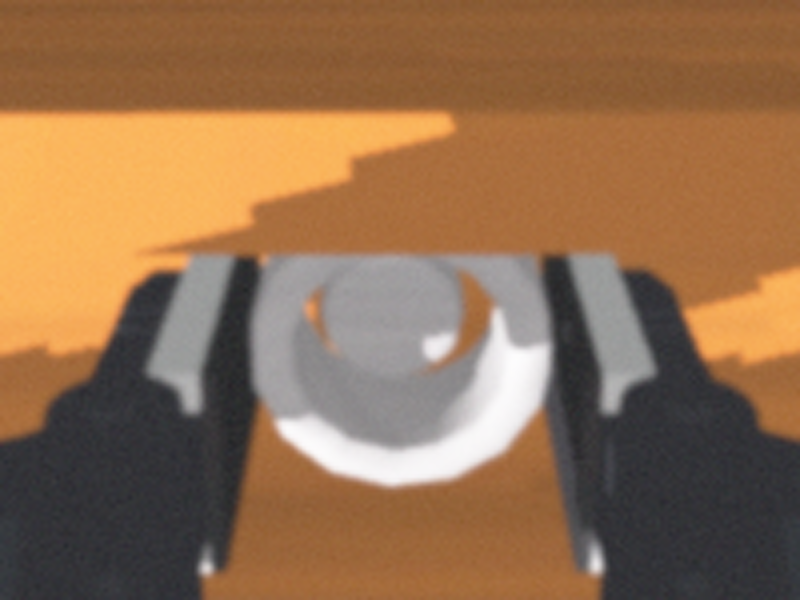

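The ring surrounds the peg, whose top is visible inside the bore. I'll lower the last bit, release, and lift.

>>> send_rows(motion=[0,0,0,0,0,-0.012,25,0,0,0,0,0,0,40,0,0,0,0,0,0,50,0,0,0,0,0,0,60,0,0,0,0,0,0,60])

```text
time: 8.6
eef_pos: [0.6529, -0.052, 0.0187]
orientation: [-180.0, -0.0, -8.6]
wrist_force: [0.1, -1.0, -0.1]
grip_width: 0.0601
gripper_force: 0.0
```

>>> send_rows(motion=[0,0,0,0,0,0,60,0,0,0,0,0,0.05,60,0,0,0,0,0,0.15,60,0,0,0,0,0,0.2,60,0,0,0,0,0,0.2,60])

```text
time: 9.02
eef_pos: [0.6518, -0.0519, 0.1398]
orientation: [180.0, 0.1, -8.6]
wrist_force: [1.1, -0.6, 0.1]
grip_width: 0.0601
gripper_force: 0.0
```

>>> send_rows(motion=[0,0,0,-0.1,-0.015,0.15,60,0,0,0,-0.1,-0.015,0.15,40,0,0,0,-0.1,0,0.15,20,0,0,0,0,0,0,0,0,0,0,0,0,0,0])

```text
time: 9.43
eef_pos: [0.5932, -0.0582, 0.2317]
orientation: [180.0, -0.3, -8.6]
wrist_force: [0.9, -0.0, 0.1]
grip_width: 0.0115
gripper_force: 0.0
```

```bash
python3 - <<'E'
from h import *
o=readout.get_obs(); print(o['eef_pos'],o['orientation'],o['grip_width'])
c=cam('wrist'); np.savez('w6.npz',p=c[0],d=c[1],K=c[2],k1=c[3],M=c[4]); cv2.imwrite('pics/w6.png',cv2.resize(c[0],(800,600),interpolation=cv2.INTER_CUBIC))
E
```

```text
[ 0.59319293 -0.05818017  0.23171216] [179.98435371  -0.2907967   -8.59636165] 0.011478279001758948
```

View pics/w6.png

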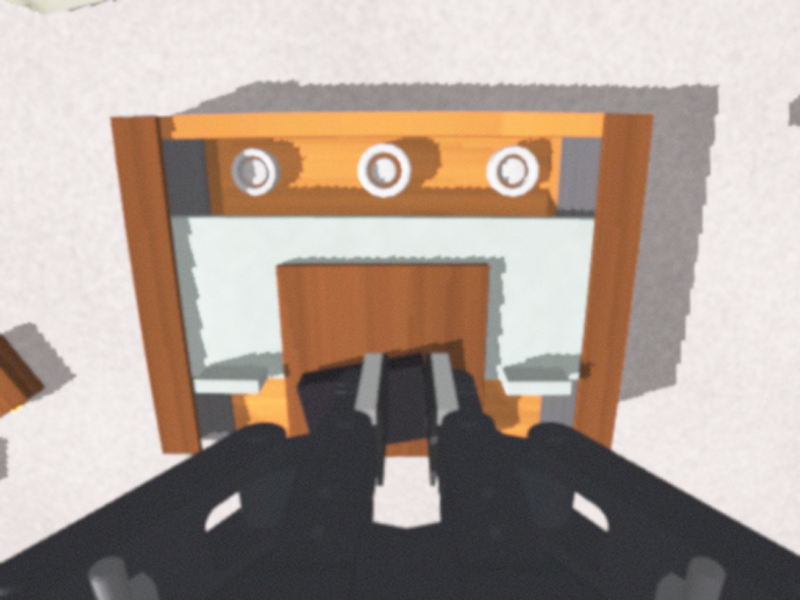

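The middle ring is on its peg at (384,170), between the other two at (255,172) and (513,171). The lugs' near top edges are at (230,391) and (537,392).

```bash
cat >> h.py <<'E'
YAW=np.radians(-8.57);CX=np.array([np.cos(YAW),np.sin(YAW)]);CY=np.array([-CX[1],CX[0]])
O=np.array([.5932,-.0423])
def cs(p): d=np.array(p[:2])-O; return np.array([d@CX,d@CY]).round(4)
E
python3 - <<'E'
from h import *
f=np.load('w6.npz'); c=(f['p'],f['d'],f['K'],float(f['k1']),f['M']); s=.64
for n,u,v,z in [('L',230,391,.076),('R',537,393,.076),('edgeL',200,217,.052),('edgeR',585,218,.052),('peg',384,170,.03),('wallL',165,138,.0615),('wallR',604,138,.0615),('bl',112,117,.0615),('br',653,115,.0615),('fl',163,453,.0615),('fr',612,453,.0615)]:
    p=onz(c,u*s-.2,v*s-.2,z); print(n,p.round(4),cs(p))
H=np.array(vision.camera_info('wrist')['hand_eye']); W=cloud(c[:4]+(H,))
for z0 in np.arange(-.1,.01,.01):
    m=(W[...,2]>z0)&(W[...,2]<z0+.01)&(abs(W[...,1])<.09)&(W[...,0]<.04); P=W[m]
    if len(P)>5: print(z0.round(3),np.percentile(P[:,:2],[1,99],axis=0).round(3).tolist())
E
```

```text
L [0.5271 0.0721 0.076 ] [-0.0824  0.1033]
R [ 0.4951 -0.1309  0.076 ] [-0.0838 -0.1022]
edgeL [0.6416 0.0718 0.052 ] [0.0309 0.1201]
edgeR [ 0.603 -0.177  0.052] [ 0.0298 -0.1317]
peg [ 0.6516 -0.0511  0.03  ] [0.059 0.   ]
wallL [0.6932 0.0772 0.0615] [0.081  0.1331]
wallR [ 0.6522 -0.1885  0.0615] [ 0.0801 -0.1358]
bl [0.7112 0.1072 0.0615] [0.0944 0.1654]
br [ 0.6618 -0.2196  0.0615] [ 0.0943 -0.1651]
fl [0.4775 0.1429 0.0615] [-0.142   0.1659]
fr [ 0.4283 -0.1859  0.0615] [-0.1417 -0.1666]
-0.1 [[0.011, -0.058], [0.021, 0.055]]
-0.09 [[0.004, -0.06], [0.018, 0.058]]
-0.08 [[-0.008, -0.056], [0.018, 0.055]]
-0.07 [[-0.01, -0.05], [0.018, 0.049]]
-0.06 [[-0.01, -0.043], [0.013, 0.042]]
-0.05 [[-0.008, -0.038], [0.014, 0.037]]
-0.04 [[-0.011, -0.02], [0.012, 0.021]]
-0.03 [[-0.009, -0.02], [0.012, 0.018]]
-0.02 [[-0.007, -0.02], [0.012, 0.018]]
-0.01 [[-0.008, -0.019], [0.012, 0.017]]
```

>>> send_rows(motion=[0,0,0,-0.091,0.1355,-0.1,0,0,0,0,-0.091,0.1355,-0.1,0,0,0,0,-0.091,0.1355,-0.1,0,0,0,0,-0.091,0.1355,-0.1,0,0,0,0,-0.091,0.1355,-0.1,0])

```text
time: 9.9
eef_pos: [0.5002, 0.0786, 0.1266]
orientation: [180.0, 0.1, -8.6]
wrist_force: [0.3, 0.4, -0.5]
grip_width: 0.0
gripper_force: 0.0
```

>>> send_rows(motion=[0,0,0,0,0,-0.1,0,0,0,0,0,0,-0.1,0,0,0,0,0,0,-0.1,0,0,0,0,0,0,-0.05,0,0,0,0,0,0,0,0])

```text
time: 10.32
eef_pos: [0.4996, 0.0772, 0.0556]
orientation: [179.9, 0.3, -8.5]
wrist_force: [0.6, -0.3, -0.0]
grip_width: -0.0001
gripper_force: 0.0
```

```bash
python3 - <<'E'
from h import *
o=readout.get_obs(); print(o['eef_pos'],o['orientation'],o['grip_width'],cs(o['eef_pos']))
E
```

```text
[0.49958928 0.07722875 0.05560006] [179.90520009   0.33030599  -8.54967455] -0.00012256037174421266 [-0.1104  0.1042]
```

>>> send_rows(motion=[0,0,0,0.0198,-0.003,0,0,0,0,0,0.0198,-0.003,0,0,0,0,0,0.0148,-0.0022,0,0,0,0,0,0.0099,-0.0015,0,0,0,0,0,0.0099,-0.0015,0,0])

```text
time: 10.73
eef_pos: [0.516, 0.0755, 0.059]
orientation: [180.0, 0.1, -8.6]
wrist_force: [-5.3, 1.9, 3.3]
grip_width: 0.0
gripper_force: 2.6
```

>>> send_rows(motion=[0,0,0,0.0099,-0.0015,0,0,0,0,0,0.0099,-0.0015,0,0,0,0,0,0.0099,-0.0015,0,0])

```text
time: 10.98
eef_pos: [0.5217, 0.0749, 0.059]
orientation: [-180.0, 0.1, -8.6]
wrist_force: [-4.9, 0.9, 4.1]
grip_width: -0.0
gripper_force: 2.5
```

>>> send_rows(motion=[0,0,0,0.0099,-0.0015,0,0,0,0,0,0.0099,-0.0015,0,0,0,0,0,0.0099,-0.0015,0,0])

```text
time: 11.23
eef_pos: [0.5273, 0.0753, 0.059]
orientation: [-179.9, 0.1, -8.5]
wrist_force: [-4.2, 5.3, -0.1]
grip_width: -0.0
gripper_force: 2.4
```

>>> send_rows(motion=[0,0,0,0.0099,-0.0015,0,0,0,0,0,0.0099,-0.0015,0,0])

```text
time: 11.4
eef_pos: [0.5294, 0.075, 0.0587]
orientation: [-180.0, 0.3, -8.5]
wrist_force: [-16.5, 6.3, 13.5]
grip_width: 0.0002
gripper_force: 8.7
```

The left end bound after about 14 mm (16 N). I'll switch to the right lug.

>>> send_rows(motion=[0,0,0,-0.1384,0.0209,0,0,0,0,0,0,0,0.175,0,0,0,0,-0.026,-0.173,0.175,0,0,0,0,-0.026,-0.173,0,0,0,0,0,-0.026,-0.173,0,0])

```text
time: 11.82
eef_pos: [0.492, -0.0218, 0.1257]
orientation: [-180.0, -0.4, -8.5]
wrist_force: [-0.0, -0.5, -0.7]
grip_width: 0.0002
gripper_force: 0.0
```

>>> send_rows(motion=[0,0,0,-0.026,-0.173,0,0,0,0,0,-0.026,-0.173,0,0,0,0,0,-0.026,-0.173,0,0,0,0,0,0,0,-0.175,0,0,0,0,0,0,-0.175,0])

```text
time: 12.23
eef_pos: [0.4766, -0.1294, 0.0545]
orientation: [179.9, -0.4, -9.0]
wrist_force: [0.6, 0.6, -1.0]
grip_width: -0.0
gripper_force: 0.0
```

>>> send_rows(motion=[0,0,0,0.0148,-0.0022,0,0,0,0,0,0.0148,-0.0022,0,0,0,0,0,0.0148,-0.0022,0,0])

```text
time: 12.48
eef_pos: [0.4848, -0.1261, 0.0545]
orientation: [-180.0, -0.1, -8.5]
wrist_force: [-0.2, -0.5, 0.7]
grip_width: -0.0001
gripper_force: 0.0
```

```bash
python3 - <<'E'
from h import *
o=readout.get_obs(); print(o['eef_pos'],o['orientation'],o['wrist_force'],cs(o['eef_pos']))
E
```

```text
[ 0.48484341 -0.12609988  0.0545137 ] [-1.79988656e+02 -1.15286061e-01 -8.52393373e+00] [-0.18038522 -0.53437915  0.70324303] [-0.0947 -0.099 ]
```

>>> send_rows(motion=[0,0,0,0.0099,-0.0015,0,0,0,0,0,0.0099,-0.0015,0,0,0,0,0,0.0099,-0.0015,0,0,0,0,0,0.0099,-0.0015,0,0])

```text
time: 12.82
eef_pos: [0.4905, -0.1277, 0.054]
orientation: [179.9, 0.1, -8.6]
wrist_force: [-5.5, -0.9, 3.8]
grip_width: 0.0003
gripper_force: 2.5
```

>>> send_rows(motion=[0,0,0,0.0099,-0.0015,0,0,0,0,0,0.0099,-0.0015,0,0,0,0,0,0.0099,-0.0015,0,0])

```text
time: 13.07
eef_pos: [0.4963, -0.1289, 0.0539]
orientation: [179.9, 0.1, -8.6]
wrist_force: [-4.9, -0.6, 3.4]
grip_width: -0.0001
gripper_force: 2.4
```

>>> send_rows(motion=[0,0,0,0.0099,-0.0015,0,0,0,0,0,0.0099,-0.0015,0,0])

```text
time: 13.23
eef_pos: [0.5003, -0.1295, 0.0539]
orientation: [179.9, 0.1, -8.6]
wrist_force: [-5.1, -1.2, 3.2]
grip_width: 0.0
gripper_force: 2.4
```

>>> send_rows(motion=[0,0,0,0.0099,-0.0015,0,0,0,0,0,0.0099,-0.0015,0,0,0,0,0,0.0099,-0.0015,0,0])

```text
time: 13.48
eef_pos: [0.5059, -0.1306, 0.0537]
orientation: [179.9, 0.1, -8.6]
wrist_force: [-8.2, -1.7, 5.0]
grip_width: -0.0
gripper_force: 3.9
```

>>> send_rows(motion=[0,0,0,0.0099,-0.0015,0,0,0,0,0,0.0099,-0.0015,0,0])

```text
time: 13.65
eef_pos: [0.5093, -0.1318, 0.0534]
orientation: [179.9, 0.2, -8.6]
wrist_force: [-3.9, -2.8, -0.9]
grip_width: -0.0
gripper_force: 2.0
```

>>> send_rows(motion=[0,0,0,0.0099,-0.0015,0,0])

```text
time: 13.73
eef_pos: [0.5119, -0.132, 0.0534]
orientation: [179.9, 0.1, -8.6]
wrist_force: [-3.3, -2.6, -1.0]
grip_width: 0.0001
gripper_force: 1.8
```

>>> send_rows(motion=[0,0,0,0.0099,-0.0015,0,0])

```text
time: 13.82
eef_pos: [0.5142, -0.1321, 0.0534]
orientation: [179.9, 0.1, -8.6]
wrist_force: [-4.1, -2.4, 0.2]
grip_width: 0.0001
gripper_force: 2.0
```

>>> send_rows(motion=[0,0,0,0.0099,-0.0015,0,0])

```text
time: 13.9
eef_pos: [0.5164, -0.1323, 0.0533]
orientation: [179.9, 0.0, -8.6]
wrist_force: [-4.8, -2.4, -1.4]
grip_width: -0.0
gripper_force: 2.0
```

>>> send_rows(motion=[0,0,0,0.0099,-0.0015,0,0])

```text
time: 13.98
eef_pos: [0.5185, -0.1325, 0.0532]
orientation: [179.9, 0.0, -8.6]
wrist_force: [-4.3, -2.5, -0.4]
grip_width: -0.0001
gripper_force: 2.0
```

>>> send_rows(motion=[0,0,0,0.0099,-0.0015,0,0])

```text
time: 14.07
eef_pos: [0.5191, -0.1327, 0.053]
orientation: [179.9, 0.2, -8.6]
wrist_force: [-10.9, -0.2, 7.9]
grip_width: 0.0
gripper_force: 5.9
```

The right end bound. I'll go to the left lug.

>>> send_rows(motion=[0,0,0,-0.173,0.0261,0,0,0,0,0,0,0,0.175,0,0,0,0,0.0255,0.169,0.175,0,0,0,0,0.0255,0.169,0,0,0,0,0,0.0255,0.169,0,0])

```text
time: 14.48
eef_pos: [0.5041, -0.0293, 0.121]
orientation: [-179.9, -0.5, -8.7]
wrist_force: [1.1, 0.1, -1.4]
grip_width: -0.0
gripper_force: 0.0
```

>>> send_rows(motion=[0,0,0,0.0255,0.169,0,0,0,0,0,0.0255,0.169,0,0,0,0,0,0.0255,0.169,0,0,0,0,0,0,0,-0.175,0,0,0,0,0,0,-0.175,0])

```text
time: 14.9
eef_pos: [0.5204, 0.076, 0.05]
orientation: [-179.7, -0.5, -8.3]
wrist_force: [-0.0, -0.6, -1.2]
grip_width: 0.0003
gripper_force: 0.0
```

>>> send_rows(motion=[0,0,0,0.0099,-0.0015,0,0,0,0,0,0.0099,-0.0015,0,0,0,0,0,0.0099,-0.0015,0,0,0,0,0,0.0099,-0.0015,0,0])

```text
time: 15.23
eef_pos: [0.5261, 0.0698, 0.05]
orientation: [-179.9, -0.2, -8.6]
wrist_force: [-0.9, 0.1, 1.0]
grip_width: -0.0001
gripper_force: 0.0
```

>>> send_rows(motion=[0,0,0,0.0099,-0.0015,0,0,0,0,0,0.0099,-0.0015,0,0])

```text
time: 15.4
eef_pos: [0.5293, 0.0689, 0.0493]
orientation: [-180.0, -0.2, -8.6]
wrist_force: [-0.5, 0.1, 0.0]
grip_width: -0.0
gripper_force: 0.0
```

>>> send_rows(motion=[0,0,0,0.003,-0.0005,0.02,0,0,0,0,0.0099,-0.0015,0,0,0,0,0,0.0099,-0.0015,0,0])

```text
time: 15.65
eef_pos: [0.533, 0.0683, 0.0524]
orientation: [-180.0, -0.1, -8.6]
wrist_force: [0.5, 0.4, 0.2]
grip_width: 0.0001
gripper_force: 0.0
```

>>> send_rows(motion=[0,0,0,0.0099,-0.0015,0,0,0,0,0,0.0099,-0.0015,0,0,0,0,0,0.0099,-0.0015,0,0])

```text
time: 15.9
eef_pos: [0.5364, 0.0678, 0.0514]
orientation: [179.9, 0.2, -8.5]
wrist_force: [-7.0, 1.1, 5.0]
grip_width: -0.0002
gripper_force: 3.7
```

>>> send_rows(motion=[0,0,0,0.0099,-0.0015,0,0,0,0,0,0.0099,-0.0015,0,0,0,0,0,0.0099,-0.0015,0,0])

```text
time: 16.15
eef_pos: [0.5437, 0.0671, 0.0514]
orientation: [-180.0, 0.1, -8.5]
wrist_force: [-2.2, 2.3, -1.9]
grip_width: -0.0001
gripper_force: 1.2
```

>>> send_rows(motion=[0,0,0,0.0099,-0.0015,0,0,0,0,0,0.0099,-0.0015,0,0])

```text
time: 16.32
eef_pos: [0.5484, 0.0662, 0.0516]
orientation: [-180.0, 0.0, -8.6]
wrist_force: [-1.8, 2.4, -1.3]
grip_width: -0.0
gripper_force: 1.2
```

>>> send_rows(motion=[0,0,0,0.0099,-0.0015,0,0,0,0,0,0.0099,-0.0015,0,0])

```text
time: 16.48
eef_pos: [0.5525, 0.0654, 0.0517]
orientation: [-180.0, 0.0, -8.6]
wrist_force: [-2.2, 1.9, -0.7]
grip_width: 0.0003
gripper_force: 1.1
```

>>> send_rows(motion=[0,0,0,0.0099,-0.0015,0,0,0,0,0,0.0099,-0.0015,0,0])

```text
time: 16.65
eef_pos: [0.5561, 0.0651, 0.0517]
orientation: [-180.0, 0.0, -8.6]
wrist_force: [-3.3, 3.0, -0.5]
grip_width: 0.0002
gripper_force: 1.8
```

>>> send_rows(motion=[0,0,0,0.0099,-0.0015,0,0])

```text
time: 16.73
eef_pos: [0.5581, 0.0648, 0.0517]
orientation: [-180.0, 0.0, -8.6]
wrist_force: [-2.8, 2.5, -0.3]
grip_width: -0.0001
gripper_force: 1.8
```

>>> send_rows(motion=[0,0,0,0.0075,-0.0011,0,0])

```text
time: 16.82
eef_pos: [0.5598, 0.0644, 0.0518]
orientation: [-180.0, 0.0, -8.6]
wrist_force: [-3.6, 2.0, -1.0]
grip_width: 0.0001
gripper_force: 1.8
```

>>> send_rows(motion=[0,0,0,0.005,-0.0007,0,0])

```text
time: 16.9
eef_pos: [0.5608, 0.0642, 0.0517]
orientation: [-180.0, 0.0, -8.6]
wrist_force: [-3.3, 2.8, -0.9]
grip_width: 0.0003
gripper_force: 1.8
```

>>> send_rows(motion=[0,0,0,0.005,-0.0007,0,0])

```text
time: 16.98
eef_pos: [0.5618, 0.0641, 0.0518]
orientation: [-180.0, 0.0, -8.6]
wrist_force: [-2.4, 2.6, -0.7]
grip_width: 0.0002
gripper_force: 1.8
```

>>> send_rows(motion=[0,0,0,0.005,-0.0007,0,0])

```text
time: 17.07
eef_pos: [0.5619, 0.0641, 0.0517]
orientation: [180.0, 0.1, -8.6]
wrist_force: [-8.3, 4.0, 4.3]
grip_width: 0.0001
gripper_force: 4.4
```

>>> send_rows(motion=[0,0,0,0.005,-0.0007,0,0])

```text
time: 17.15
eef_pos: [0.5619, 0.064, 0.0517]
orientation: [179.9, 0.2, -8.6]
wrist_force: [-11.0, 4.8, 7.5]
grip_width: 0.0001
gripper_force: 5.9
```

>>> send_rows(motion=[0,0,0,-0.158,0.0238,0,0,0,0,0,0,0,0.175,0,0,0,0,-0.0255,-0.169,0.175,0,0,0,0,-0.0255,-0.169,0,0,0,0,0,-0.0255,-0.169,0,0])

```text
time: 17.57
eef_pos: [0.5202, -0.0294, 0.1194]
orientation: [180.0, -0.4, -8.5]
wrist_force: [1.0, -0.0, -0.2]
grip_width: -0.0004
gripper_force: 0.0
```

>>> send_rows(motion=[0,0,0,-0.0255,-0.169,0,0,0,0,0,-0.0255,-0.169,0,0,0,0,0,-0.0255,-0.169,0,0,0,0,0,0,0,-0.175,0,0,0,0,0,0,-0.175,0])

```text
time: 17.98
eef_pos: [0.5049, -0.1349, 0.0481]
orientation: [179.8, -0.5, -9.0]
wrist_force: [0.3, 0.8, -0.5]
grip_width: 0.0002
gripper_force: 0.0
```

>>> send_rows(motion=[0,0,0,0.0099,-0.0015,0,0,0,0,0,0.0099,-0.0015,0,0,0,0,0,0.0099,-0.0015,0,0,0,0,0,0.0099,-0.0015,0,0,0,0,0,0.0099,-0.0015,0,0])

```text
time: 18.4
eef_pos: [0.5141, -0.1308, 0.0485]
orientation: [180.0, -0.2, -8.5]
wrist_force: [-0.1, -1.4, 0.8]
grip_width: 0.0002
gripper_force: 0.0
```

>>> send_rows(motion=[0,0,0,0.0099,-0.0015,0,0,0,0,0,0.0099,-0.0015,0,0,0,0,0,0.0099,-0.0015,0,0])

```text
time: 18.65
eef_pos: [0.5187, -0.1318, 0.0472]
orientation: [180.0, -0.1, -8.6]
wrist_force: [0.9, 0.2, -0.8]
grip_width: 0.0002
gripper_force: 0.0
```

>>> send_rows(motion=[0,0,0,0.0099,-0.0015,0,0,0,0,0,0.0099,-0.0015,0,0])

```text
time: 18.82
eef_pos: [0.5223, -0.1323, 0.0467]
orientation: [180.0, -0.0, -8.6]
wrist_force: [-0.6, -0.2, 0.3]
grip_width: -0.0002
gripper_force: 0.0
```

>>> send_rows(motion=[0,0,0,0,0,0.03,0,0,0,0,0.0099,-0.0015,0,0,0,0,0,0.0099,-0.0015,0,0])

```text
time: 19.07
eef_pos: [0.5255, -0.133, 0.0529]
orientation: [180.0, 0.1, -8.6]
wrist_force: [-5.5, 0.6, 3.9]
grip_width: 0.0001
gripper_force: 2.7
```

>>> send_rows(motion=[0,0,0,0.0099,-0.0015,0,0,0,0,0,0.0099,-0.0015,0,0])

```text
time: 19.23
eef_pos: [0.5282, -0.1338, 0.0522]
orientation: [179.9, 0.2, -8.6]
wrist_force: [-5.4, -0.0, 4.8]
grip_width: -0.0002
gripper_force: 2.7
```

>>> send_rows(motion=[0,0,0,0.0099,-0.0015,0,0])

```text
time: 19.32
eef_pos: [0.53, -0.1343, 0.0522]
orientation: [179.9, 0.2, -8.6]
wrist_force: [-4.7, -0.4, 3.1]
grip_width: 0.0004
gripper_force: 2.5
```

>>> send_rows(motion=[0,0,0,0.005,-0.0007,0,0])

```text
time: 19.4
eef_pos: [0.5314, -0.1345, 0.0522]
orientation: [179.9, 0.2, -8.6]
wrist_force: [-4.7, -0.4, 2.8]
grip_width: 0.0002
gripper_force: 2.5
```

>>> send_rows(motion=[0,0,0,0.005,-0.0007,0,0])

```text
time: 19.48
eef_pos: [0.5326, -0.1347, 0.0521]
orientation: [179.9, 0.2, -8.6]
wrist_force: [-3.2, -1.1, 2.7]
grip_width: 0.0
gripper_force: 2.2
```

>>> send_rows(motion=[0,0,0,0.005,-0.0007,0,0])

```text
time: 19.57
eef_pos: [0.5339, -0.1348, 0.0521]
orientation: [180.0, 0.1, -8.6]
wrist_force: [-2.8, -1.2, -1.2]
grip_width: -0.0001
gripper_force: 1.3
```

>>> send_rows(motion=[0,0,0,0.005,-0.0007,0,0])

```text
time: 19.65
eef_pos: [0.534, -0.1347, 0.0521]
orientation: [179.9, 0.2, -8.6]
wrist_force: [-10.9, -0.3, 7.9]
grip_width: 0.0002
gripper_force: 5.2
```

>>> send_rows(motion=[0,0,0,0.005,-0.0007,0,0])

```text
time: 19.73
eef_pos: [0.534, -0.1347, 0.052]
orientation: [179.9, 0.3, -8.6]
wrist_force: [-13.4, 0.5, 9.0]
grip_width: -0.0002
gripper_force: 6.4
```

>>> send_rows(motion=[0,0,0,0.005,-0.0007,0,0])

```text
time: 19.82
eef_pos: [0.534, -0.1347, 0.0519]
orientation: [179.9, 0.5, -8.6]
wrist_force: [-15.2, 0.7, 11.2]
grip_width: -0.0002
gripper_force: 7.7
```

The right end is against the back wall (TCP at case x −44.7 mm; −45 predicted). Next is the left end again.

>>> send_rows(motion=[0,0,0,-0.1236,0.0186,0,0,0,0,0,0,0,0.175,0,0,0,0,0.0255,0.169,0.175,0,0,0,0,0.0255,0.169,0,0,0,0,0,0.0255,0.169,0,0])

```text
time: 20.23
eef_pos: [0.5307, -0.0338, 0.12]
orientation: [-179.9, -0.4, -8.7]
wrist_force: [-0.0, -0.5, -0.3]
grip_width: -0.0
gripper_force: 0.0
```

>>> send_rows(motion=[0,0,0,0.0255,0.169,0,0,0,0,0,0.0255,0.169,0,0,0,0,0,0.0255,0.169,0,0,0,0,0,0,0,-0.175,0,0,0,0,0,0,-0.13,0])

```text
time: 20.65
eef_pos: [0.5455, 0.0713, 0.0568]
orientation: [-179.8, -0.3, -8.3]
wrist_force: [-0.9, -1.6, -0.6]
grip_width: 0.0002
gripper_force: 0.0
```

>>> send_rows(motion=[0,0,0,0.0148,-0.0022,0,0,0,0,0,0.0148,-0.0022,0,0,0,0,0,0.0099,-0.0015,0,0,0,0,0,0.0099,-0.0015,0,0,0,0,0,0.0099,-0.0015,0,0])

```text
time: 21.07
eef_pos: [0.5566, 0.0648, 0.058]
orientation: [-179.9, -0.2, -8.6]
wrist_force: [0.8, 0.0, -0.4]
grip_width: 0.0001
gripper_force: 0.0
```

>>> send_rows(motion=[0,0,0,0.0099,-0.0015,0,0,0,0,0,0.0099,-0.0015,0,0])

```text
time: 21.23
eef_pos: [0.5597, 0.0642, 0.0572]
orientation: [-180.0, -0.1, -8.6]
wrist_force: [-0.6, -0.3, -0.3]
grip_width: 0.0001
gripper_force: 0.0
```

>>> send_rows(motion=[0,0,0,0.0099,-0.0015,0,0])

```text
time: 21.32
eef_pos: [0.5614, 0.0639, 0.0569]
orientation: [-180.0, -0.0, -8.6]
wrist_force: [1.1, -0.3, -0.4]
grip_width: -0.0
gripper_force: 0.0
```

>>> send_rows(motion=[0,0,0,0.0075,-0.0011,0,0])

```text
time: 21.4
eef_pos: [0.5628, 0.0638, 0.0567]
orientation: [-180.0, -0.0, -8.6]
wrist_force: [0.4, 1.2, 0.4]
grip_width: 0.0001
gripper_force: 0.0
```

>>> send_rows(motion=[0,0,0,0.0075,-0.0011,0,0])

```text
time: 21.48
eef_pos: [0.5636, 0.0637, 0.0564]
orientation: [180.0, 0.0, -8.6]
wrist_force: [-4.2, 0.6, 3.1]
grip_width: -0.0
gripper_force: 2.5
```

>>> send_rows(motion=[0,0,0,0.005,-0.0007,0,0])

```text
time: 21.57
eef_pos: [0.5636, 0.0637, 0.0561]
orientation: [180.0, 0.2, -8.6]
wrist_force: [-6.0, 0.1, 4.9]
grip_width: 0.0001
gripper_force: 3.4
```

>>> send_rows(motion=[0,0,0,0.005,-0.0007,0,0])

```text
time: 21.65
eef_pos: [0.5636, 0.0637, 0.056]
orientation: [179.9, 0.3, -8.5]
wrist_force: [-9.2, 1.0, 6.9]
grip_width: 0.0001
gripper_force: 4.7
```

Both ends are now at the stop (−45.1 and −44.7 mm). Seating the left lug: ramp to about 20 N and hold.

>>> send_rows(motion=[0,0,0,0.0075,-0.0011,0,0,0,0,0,0.0075,-0.0011,0,0,0,0,0,0.006,-0.0009,0,0])

```text
time: 21.9
eef_pos: [0.5636, 0.0637, 0.0553]
orientation: [179.8, 0.7, -8.5]
wrist_force: [-20.6, 3.2, 15.4]
grip_width: -0.0
gripper_force: 10.5
```

>>> send_rows(motion=[0,0,0,0,0,0,0])

```text
time: 21.98
eef_pos: [0.5636, 0.0638, 0.0553]
orientation: [179.8, 0.7, -8.5]
wrist_force: [-18.3, 2.3, 13.1]
grip_width: -0.0
gripper_force: 9.1
```

>>> send_rows(motion=[0,0,0,0.006,-0.0009,0,0,0,0,0,0,0,0,0,0,0,0,0,0,0,0,0,0,0,0,0,0,0,0,0,0,0,0,0,0])

```text
time: 22.4
eef_pos: [0.5636, 0.0637, 0.0551]
orientation: [179.8, 0.8, -8.5]
wrist_force: [-20.8, 2.9, 14.1]
grip_width: 0.0002
gripper_force: 10.6
```

>>> send_rows(motion=[0,0,0,0,0,0,0,0,0,0,0,0,0,0,0,0,0,0,0,0,0,0,0,0,0,0,0,0])

```text
time: 22.73
eef_pos: [0.5636, 0.0637, 0.0551]
orientation: [179.8, 0.8, -8.5]
wrist_force: [-21.7, 3.0, 14.3]
grip_width: -0.0001
gripper_force: 10.6
```

>>> send_rows(motion=[0,0,0,-0.03,0.0045,0,0,0,0,0,-0.1,0.015,0,0,0,0,0,0,0,0.175,0,0,0,0,-0.0255,-0.169,0.175,0,0,0,0,-0.0255,-0.169,0,0])

```text
time: 23.15
eef_pos: [0.54, 0.0072, 0.1267]
orientation: [-179.8, -0.6, -8.2]
wrist_force: [2.0, 0.2, 0.8]
grip_width: 0.0001
gripper_force: 0.0
```

>>> send_rows(motion=[0,0,0,-0.0255,-0.169,0,0,0,0,0,-0.0255,-0.169,0,0,0,0,0,-0.0255,-0.169,0,0,0,0,0,-0.0255,-0.169,0,0,0,0,0,0,0,-0.175,0])

```text
time: 23.57
eef_pos: [0.5187, -0.1413, 0.0908]
orientation: [179.7, -0.6, -9.2]
wrist_force: [0.9, -1.5, -0.5]
grip_width: 0.0002
gripper_force: 0.0
```

>>> send_rows(motion=[0,0,0,0,0,-0.155,0,0,0,0,0.0148,-0.0022,0,0,0,0,0,0.0148,-0.0022,0,0,0,0,0,0.0099,-0.0015,0,0,0,0,0,0.0099,-0.0015,0,0])

```text
time: 23.98
eef_pos: [0.5274, -0.1323, 0.0571]
orientation: [-180.0, -0.2, -8.5]
wrist_force: [-0.5, 0.1, 0.6]
grip_width: -0.0002
gripper_force: 0.0
```

>>> send_rows(motion=[0,0,0,0.0099,-0.0015,0,0,0,0,0,0,0,0,0])

```text
time: 24.15
eef_pos: [0.5289, -0.1329, 0.0566]
orientation: [180.0, -0.2, -8.6]
wrist_force: [-0.6, -0.3, -0.4]
grip_width: -0.0
gripper_force: 0.0
```

>>> send_rows(motion=[0,0,0,0.0099,-0.0015,0,0,0,0,0,0.0099,-0.0015,0,0])

```text
time: 24.32
eef_pos: [0.5316, -0.1337, 0.0557]
orientation: [180.0, -0.0, -8.6]
wrist_force: [-0.3, 0.0, 0.7]
grip_width: -0.0001
gripper_force: 0.0
```

>>> send_rows(motion=[0,0,0,0.0075,-0.0011,0,0,0,0,0,0.0075,-0.0011,0,0])

```text
time: 24.48
eef_pos: [0.5341, -0.1341, 0.0553]
orientation: [180.0, 0.0, -8.6]
wrist_force: [-4.4, 1.2, 3.5]
grip_width: 0.0003
gripper_force: 2.0
```

>>> send_rows(motion=[0,0,0,0.0075,-0.0011,0,0])

```text
time: 24.57
eef_pos: [0.5341, -0.1341, 0.0549]
orientation: [180.0, 0.2, -8.6]
wrist_force: [-8.4, 2.1, 5.6]
grip_width: 0.0006
gripper_force: 4.1
```

Contact with the right lug, which is already home. Seating it now.

>>> send_rows(motion=[0,0,0,0.0075,-0.0011,0,0,0,0,0,0.0075,-0.0011,0,0,0,0,0,0.0075,-0.0011,0,0])

```text
time: 24.82
eef_pos: [0.5341, -0.1343, 0.054]
orientation: [179.9, 0.7, -8.6]
wrist_force: [-19.2, 3.7, 14.9]
grip_width: -0.0001
gripper_force: 9.8
```

>>> send_rows(motion=[0,0,0,0.005,-0.0007,0,0])

```text
time: 24.9
eef_pos: [0.534, -0.1342, 0.0537]
orientation: [179.9, 0.9, -8.6]
wrist_force: [-19.6, 3.4, 15.1]
grip_width: -0.0001
gripper_force: 10.5
```

>>> send_rows(motion=[0,0,0,0.003,-0.0004,0,0,0,0,0,0,0,0,0,0,0,0,0,0,0,0,0,0,0,0,0,0,0,0,0,0,0,0,0,0])

```text
time: 25.32
eef_pos: [0.534, -0.1342, 0.0537]
orientation: [179.9, 0.9, -8.6]
wrist_force: [-20.1, 3.6, 14.3]
grip_width: -0.0002
gripper_force: 10.2
```

>>> send_rows(motion=[0,0,0,0,0,0,0,0,0,0,0,0,0,0,0,0,0,0,0,0,0,0,0,0,0,0,0,0])

```text
time: 25.65
eef_pos: [0.534, -0.1342, 0.0537]
orientation: [179.9, 0.9, -8.6]
wrist_force: [-20.2, 4.5, 14.2]
grip_width: 0.0
gripper_force: 10.2
```

>>> send_rows(motion=[0,0,0,-0.03,0.0045,0,0,0,0,0,-0.1,0.015,0,0,0,0,0,0,0,0.175,0,0,0,0,0,0.05,0.18,0,0,0,0,0,0.1,0.15,0])

```text
time: 26.07
eef_pos: [0.5158, -0.1035, 0.1578]
orientation: [179.9, -0.0, -8.8]
wrist_force: [1.4, -0.3, 1.1]
grip_width: 0.0002
gripper_force: 0.0
```

>>> send_rows(motion=[0,0,0,0,0.1,0.15,0,0,0,0,0,0.1,0.15,0,0,0,0,0,0.1,0.1,0,0,0,0,0,0,0,0,0,0,0,0,0,0,0])

```text
time: 26.48
eef_pos: [0.5169, -0.0401, 0.2376]
orientation: [-180.0, -0.2, -8.4]
wrist_force: [-0.1, -0.8, -0.8]
grip_width: -0.0003
gripper_force: 0.0
```

```bash
python3 - <<'E'
from h import *
o=readout.get_obs(); print(o['eef_pos'],o['orientation'],o['wrist_force'])
c=cam('wrist'); np.savez('w7.npz',p=c[0],d=c[1],K=c[2],k1=c[3],M=c[4]); cv2.imwrite('pics/w7.png',cv2.resize(c[0],(800,600),interpolation=cv2.INTER_CUBIC))
E
```

```text
[ 0.51689488 -0.0401383   0.23756811] [-179.99025731   -0.2026531    -8.43781388] [-0.13868711 -0.77596663 -0.7837829 ]
```

View pics/w7.png

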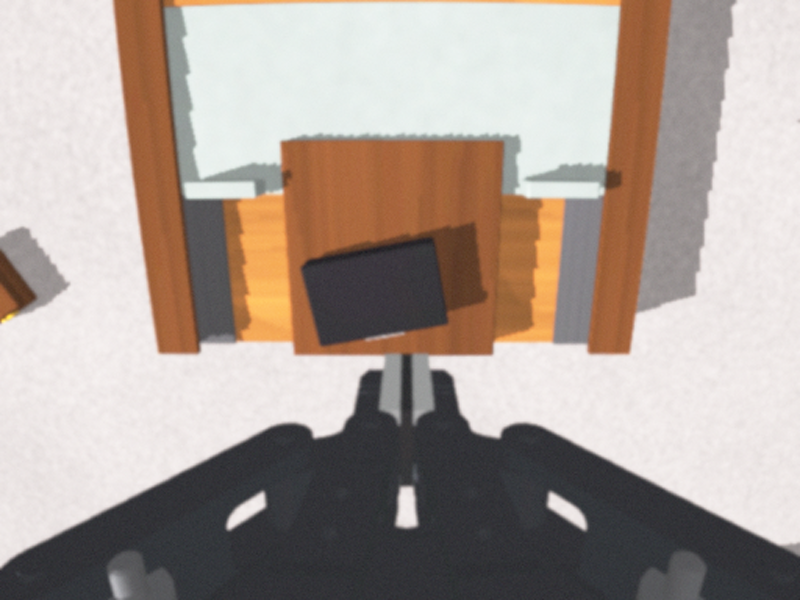

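The cover is flush with the back wall along its whole edge at row 5, both lugs are level at row 197, and the black box is untouched. Handing in.

```bash
python3 - <<'E'
from h import *
f=np.load('w7.npz'); c=(f['p'],f['d'],f['K'],float(f['k1']),f['M']); s=.64
for u,v in [(222,197),(563,197)]: print(cs(onz(c,u*s-.2,v*s-.2,.076)))
print(env.sign_off())
E
```

```text
[-0.0333  0.104 ]
[-0.0332 -0.1037]
the job is handed in; nothing more can be done
None
```

The ring is back on the middle peg, and the cover is closed and tight against the back wall at both ends. I seated the left lug and then the right, each at about 20 N for over half a second. The job is handed in; the last reading before hand-in was about 26.5 s, and the verdict was not shown.

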